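Re-index the locked aperture ring of a bench viewer

TASK

On the bench viewer, draw the orange-tabbed locking bolt back out of the scalloped ring, then swing the ring round by its upright post, click by click, until its yellow pointer stands over the red stud, and push the bolt fully home again so that the ring is locked there. Leave the oil can and the steel cup standing where they are.

Things in the scene. Friction and masses are not known exactly. Their poses are not given: they have to be found in the camera images.
- viewer: Bench inspection viewer, bolted down: grey round base 224 mm across, 14 mm thick, with a black barrel (86 mm across at its top, 100 mm high) upright at its centre. Origin: on the bench top, on the barrel's axis. The ring's post lies along the viewer's -x when joint ring is 0; the bolt slides out along 40 degrees from +x towards +y. A dark housing 66 mm high stands 73 to 117 mm out at -60 degrees.
- ring (a joint): Turn of the scalloped aluminium ring (132 mm across, top 67 mm high) round the barrel, rad, + is counter-clockwise from above; starts at 0. A spring holds it at clicks every 20 degrees (0, +-0.349, +-0.698, +-1.047, +-1.396). Leaving a click takes up to about 6 N at the post; past half-way it jumps by itself to the next. With the bolt home it only gives some 0.05 rad.
- post (a point): Steel post of 14 mm diameter (17 mm at its black cap) standing upright on the ring's arm, 80 mm from the barrel's axis, by which the ring is turned; the post rises from height 64 to 130 mm. This point lies on its centre line at height 110 mm.
- pointer (a point): Tip of the yellow pointer at the end of the ring's arm, 102 mm from the barrel's axis at height 62 mm, straight out past the post. At a click it lies straight above the centre of a stud if there is one.
- red_stud: Red round stud, 16 mm across and 14 mm high, fixed on the viewer's base plate 102 mm from the axis, at one of the clicks -0.698, -0.349, +0.349, +0.698 (white studs stand at the other three). Marks the click wanted. Origin: centre of its underside, 14 mm above the bench.
- bolt (a joint): Travel of the locking bolt, m: 0 = fully home, its steel tongue between two scallops of the ring; grows as it is drawn straight out from the barrel, to 0.024 at the end. The tongue is clear of the ring from about 0.011 on. It slides with about 2 N of friction and stays where it is left. It goes home only when the ring stands at a click.
- bolt_tab (a point): Centre of the bolt's orange upright tab, at height 96 mm, 122 mm from the barrel's axis when home. The tab is 10 mm thick along the bolt's travel, 34 mm wide, from height 79 to 115 mm; the ring (67 mm) and the bolt's guides (65 mm) are lower; the barrel's side is 74 mm inward of the tab.
- oil_can_middle (a point): Dark green oil can with a thin spout, 64x83x146 mm, loose; point on its axis 50 mm above its foot. To be left standing.
- steel_cup_middle (a point): Steel cup with dark tools in it, 72 mm across, 125 mm high, loose; point on its axis 40 mm above its foot. To be left standing.

How it is judged:
On the way, in this order (a step that is already met when the one before it is completed fails the run):
1. the bolt is drawn out clear of the ring (value of joint bolt above 0.012 m), for 0.2 s.
2. the ring rests at the click where its pointer stands over the red stud, the bolt still out (horizontal distance between pointer and red_stud below 0.008 m and value of joint bolt above 0.01 m), for 0.3 s.
At the end, for the whole second after the job is handed in: The pointer's tip stands over the red stud (within 8 mm in plan), the ring at rest, and the bolt is home (within 4 mm of the end of its travel) (horizontal distance between pointer and red_stud below 0.008 m and value of joint bolt below 0.004 m and velocity of joint ring between -0.05 and 0.05 rad/s); the robot touches nothing.
It fails at once if the oil can is shifted by more than 30 mm or knocked over (distance of oil_can_middle from where it was at the start of the episode above 0.03 m).
It fails at once if the steel cup is shifted by more than 30 mm or knocked over (distance of steel_cup_middle from where it was at the start of the episode above 0.03 m).
It also fails if it takes over 64 s, if anything falls off the work surface, if the arm or the gripper's body presses on something with over 40 N, if the wrist force passes 120 N, or if a joint passes its speed limit or range.

ROBOT

A 6-joint arm with a two-finger parallel gripper is mounted at the origin on a cart in front of the work surface, level with it; the furniture and walls round the work are solid. World frame = base frame: x ahead of the robot, y to its left, z up, the work surface at z = 0. Lengths are in m, angles in rad, forces in N, time in s.
With the tool pointing down it reaches from about 0.375 to 0.975 m from the base axis. Payload 3.8 kg.
Tool frame: the origin (TCP) lies on the centre line of the jaws, within the pads' length; the fingertips stand 17 mm ahead of it and the grasp point (between the pads) lies 2 mm behind it (bot.tip_extent is the distance from the TCP to the fingertips, in m); z points along the fingers, y is the line along which they close (so a half turn about z gives the same grasp; the last joint's range is limited). The gripper opens to 85 mm and grips with 20 to 120 N. Pads are 22 mm wide; open, the fingers measure 114 mm over their backs; the gripper's body (76 mm by 85 mm) begins 54 mm behind the grasp point. The pads swing forward as they close: fully open they stand 13 mm farther back than shut.
Start: joints at [1.142, 0.264, 1.604, -0, 1.274, -0.037], TCP at [0.258, 0.624, 0.225] pointing down, gripper open.
Joint ranges: [-2.63, 2.63], [-0.94, 2.18], [0.31, 2.57], [-1.31, 4.45], [0, 2.66], [-2.55, 2.55]. Speed limits (rad/s): [2.57, 2.57, 3.14, 3.14, 3.14, 3.14].

INTERFACE

Orientations are given as a rotation vector (axis times angle).
In Python, from workcell import readout, read_camera, finish_job, bot gives the robot as it stands.
- The arm moves only by the tool jog_arm, never from a script. Its argument "deltas" is one flat list of numbers, 7 for each row, row after row: the shift along the tool's x, y, z in m, then the turn, a rotation vector about the tool's x, y, z in degrees, then the gripper command: -1 is shut, 1 is fully open, values between are in proportion. A call has 1 to 8 rows; each row is the pose to reach, as a shift and turn from the pose commanded when the call began, along the tool's axes at that moment; what a row does not reach only later rows make up. A row lasts 1/10 s, in which the tool goes at most 50 mm and 8.59 degrees, less where a joint would pass 70% of its speed; a pose out of reach is approached as far as the arm can. A call with a gripper value outside its range is refused whole. The fingers move at their own pace and stop on an object; "squeeze" is the grip in N (left out, the last holds). Time passes only in rows, so rows that repeat a pose let the fingers close. It gives the time, the measured TCP pose, the force, the opening and the grip force at its end, in the units of the state.
- readout.read_state(): the state, without advancing time (a new reading comes with each control period).
- read_camera(name): name is "side" or "top" or "wrist"; returns a dict with "color" (384x512x3 uint8, blue, green, red), "fx", "fy", "cx", "cy" (pixels), "origin" and "attitude" of the camera in the world. Camera axes: x right, y down, z forward; pixel columns grow to the right and rows downward; lengths in m; the calibration is good to about 2 mm. The wrist camera is an equidistant fisheye: a pixel r from the principal point sees the ray r / f radians off the axis. A picture is of the moment at which its call begins. There is no depth.
- finish_job(): hands the job in; it is judged then, once.
The state is a dict: "time": time; "q": joint angles; "joint_vel": joint speeds; "joint_torque": joint torques, N m; "tool_pos": TCP position; "tcp_rot": TCP orientation; "wrist_force": force on the tool from outside, world axes, zero at the start; "torque": the same for the moment, N m; "width": opening from 0.0 (shut) to 1.0 (fully open); "grip_force": force on a finger pad.
Only numpy, scipy, OpenCV 4.12 (cv2) and the standard library are available. Lean on these libraries where they do the work, as an engineer would, in place of code of your own. Each camera call takes 0.05 s, during which the arm holds its last target. There are 200 camera calls.

## Working session

There is one attempt and no reset: what is moved stays moved. The work goes in short steps, Python scripts to look and compute and a tool call to move; the robot and the scene stay as the last step left them, time stands still between calls to the robot, and variables do not carry over. Pictures are saved under pics/ and viewed, at most 10 in all, crops included, and the job is handed in when it is done.

Besides the shell and the picture viewer there is one more tool, called after "Emit:" by a JSON object that holds its "api" and its "payload", one argument or row to a line. jog_arm: Moves the arm, as the interface text tells. Its arguments: {"type":"object","properties":{"deltas":{"type":"array"},"squeeze":{"type":"number"}},"required":["deltas"]}

```bash
mkdir -p pics; ls
python3 - <<'E'
from workcell import readout, read_camera, bot
import cv2,numpy as np
for n in ("side","top"):
    c=read_camera(n); cv2.imwrite(f"pics/{n}0.png",c["color"])
    print(n,[c[k] for k in("fx","fy","cx","cy")],c["origin"],np.array(c["attitude"]).tolist())
s=readout.read_state();print(s)
E
```

```text
pics
side [406.20878140803853, 406.20878140803853, 255.95428769610453, 187.06215912349137] [ 0.27338669 -0.87668017  0.60782174] [-2.057106125672374, 0.29253223431693126, -0.20207987947051495]
top [353.2219439121559, 353.2219439121559, 258.83352874814005, 195.83491952769737] [ 0.3752099  -0.01573546  1.03565503] [-2.1333808079640564, 2.0972590560676947, -0.17589295172416733]
{'time': 0.1, 'q': array([ 1.14211815e+00,  2.64731248e-01,  1.60526968e+00,  2.07566618e-05,
        1.27367689e+00, -3.69082067e-02]), 'joint_vel': array([ 0.00062761, -0.00369168, -0.00279995, -0.00073257,  0.0010046 ,
       -0.00159732]), 'joint_torque': array([ 1.19180284e-03, -5.16709507e+01, -3.68589520e+01,  4.81164011e-05,
        6.27531612e-03, -3.43360148e-05]), 'tool_pos': array([0.25744848, 0.62323766, 0.22353311]), 'tcp_rot': array([-0.61137455, -3.08101801,  0.00317931]), 'wrist_force': array([ 0.90343732, -0.83757457,  0.03903672]), 'torque': array([ 0.00653414, -0.04029429,  0.06099114]), 'grip_force': 0.0, 'width': 0.9972329243308485}
```

View pics/side0.png

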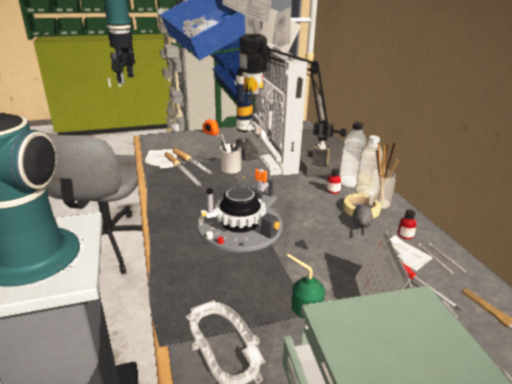

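View pics/top0.png

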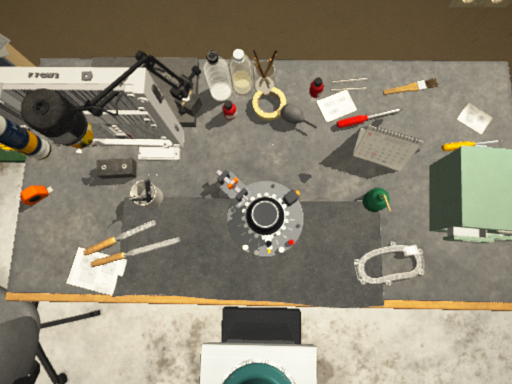

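The top view shows the viewer at about (265,215), bolt tab at (231,181), red stud at (291,242), cup at (145,192) and oil can at (376,200). I'll enlarge the viewer.

```bash
cat > h.py <<'E'
import numpy as np
from scipy.spatial.transform import Rotation as R
def ray(c,u,v):
    d=np.array([(u-c["cx"])/c["fx"],(v-c["cy"])/c["fy"],1.0])
    return R.from_rotvec(np.array(c["attitude"]).ravel()).as_matrix()@d if np.size(c["attitude"])==3 else np.array(c["attitude"])@d
def at_z(c,u,v,z):
    d=ray(c,u,v); o=np.array(c["origin"]); return o+d*(z-o[2])/d[2]
def pix(c,p):
    q=R.from_rotvec(np.array(c["attitude"])).inv().apply(np.asarray(p)-c["origin"]); return q[...,:2]/q[...,2:]*[c["fx"],c["fy"]]+[c["cx"],c["cy"]]
E
python3 - <<'E'
from h import *
from workcell import read_camera
import cv2
c=read_camera("top"); im=c["color"]
cv2.imwrite("pics/topc.png",cv2.resize(im[160:270,200:320],None,fx=5.4,fy=5.4,interpolation=cv2.INTER_CUBIC))
for n,u,v,z in [("barrel",265.5,215,.1),("tab",231,181.5,.115),("red",291,242,.028),("cup",145,192,.06),("can",374,200,.1)]: print(n,at_z(c,u,v,z).round(4))
E
```

```text
barrel [ 0.4988 -0.0145  0.1   ]
tab [0.5856 0.0792 0.115 ]
red [ 0.4325 -0.0877  0.028 ]
cup [0.5641 0.3279 0.06  ]
can [ 0.5439 -0.3039  0.1   ]
```

View pics/topc.png

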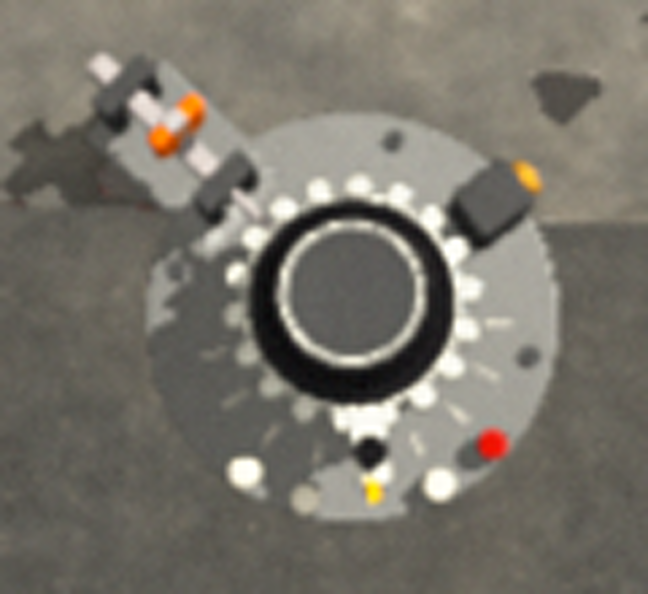

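Run:
```python
from h import *
from workcell import read_camera
from scipy.optimize import least_squares
c=read_camera("top")
C=lambda u,v:np.array([200+u/5.4-.4,160+v/5.4-.4])
P=lambda r,a,z:np.array([r*np.cos(a),r*np.sin(a),z])
t=np.deg2rad(40)
obs=[((350,293),[P(0,0,.1)]),((177,124),[P(.122,t,.115)]),((370,452),[P(.08,np.pi,.13)]),
((492,444),[P(.102,np.pi+.698,.028)]),((440,485),[P(.102,np.pi+.349,.028)]),((304,500),[P(.102,np.pi-.349,.028)]),((245,471),[P(.102,np.pi-.698,.028)])]
px=np.array([C(*o[0]) for o in obs]); L=np.array([o[1][0] for o in obs])
W=lambda p:R.from_euler('z',p[2]).apply(L)+[p[0],p[1],0]
r=least_squares(lambda p:(pix(c,W(p))-px).ravel(),[.5,-.01,0])
print(r.x,np.rad2deg(r.x[2]),(pix(c,W(r.x))-px).round(2)); print(W(r.x).round(4))
```

```text
[ 0.50170276 -0.01252756  0.12558332] 7.195394314157871 [[ 0.36  0.04]
 [-0.57 -0.69]
 [ 0.1   0.04]
 [ 0.17  0.23]
 [-0.24  0.11]
 [ 0.35  0.01]
 [-0.17  0.26]]
[[ 0.5017 -0.0125  0.1   ]
 [ 0.5846  0.077   0.115 ]
 [ 0.4223 -0.0225  0.13  ]
 [ 0.4324 -0.0874  0.028 ]
 [ 0.411  -0.0591  0.028 ]
 [ 0.4022  0.0101  0.028 ]
 [ 0.416   0.0427  0.028 ]]
```

```bash
cat >> h.py <<'E'
def V(r,deg,z): # viewer polar -> world
    a=np.deg2rad(deg)+.1256; return np.array([.5017+r*np.cos(a),-.0125+r*np.sin(a),z])
def go(s,p,ydeg):
    """delta (tool axes, m / deg) from the state s to p, tool down, y along world ydeg (mod 180, nearest)"""
    T=R.from_rotvec(s["tcp_rot"]); out=[]
    for k in (0,180):
        a=np.deg2rad(ydeg+k); y=np.array([np.cos(a),np.sin(a),0]); z=np.array([0,0,-1.]); 
        D=(T.inv()*R.from_matrix(np.c_[np.cross(y,z),y,z])).as_rotvec(degrees=True); out.append(D)
        print(k,"shift",T.inv().apply(p-s["tool_pos"]).round(4),"turn",D.round(2))
E
python3 - <<'E'
from h import *
from workcell import readout
s=readout.read_state(); print(s["time"],s["tool_pos"]); print(R.from_rotvec(s["tcp_rot"]).as_matrix().round(3))
go(s,V(.122,40,.2),47.2); go(s,V(.080,180,.2),97.2)
E
```

```text
0.2 [0.25753524 0.62340462 0.22389405]
[[-0.924  0.382 -0.001]
 [ 0.382  0.924 -0.001]
 [ 0.    -0.002 -1.   ]]
0 shift [-0.5109 -0.3801  0.0244] turn [-9.000e-02  1.000e-02  2.035e+01]
180 shift [-0.5109 -0.3801  0.0244] turn [-2.0000e-02 -1.2000e-01 -1.5965e+02]
0 shift [-0.399  -0.534   0.0247] turn [ -0.08  -0.03 -29.65]
180 shift [-0.399  -0.534   0.0247] turn [-3.0000e-02  1.1000e-01  1.5035e+02]
```

Emit:
{"api": "jog_arm", "payload": {
  "deltas": [-0.064, -0.048, 0, 0, 0, 2.5, 1, -0.128, -0.095, 0, 0, 0, 5, 1, -0.19, -0.142, 0, 0, 0, 7.5, 1, -0.255, -0.19, 0, 0, 0, 10, 1, -0.32, -0.238, 0, 0, 0, 12.5, 1, -0.383, -0.285, 0, 0, 0, 15, 1, -0.45, -0.333, 0, 0, 0, 17.5, 1, -0.511, -0.38, 0, 0, 0, 20.3, 1]
}}

```text
time: 1.0
tool_pos: [0.4639, 0.2789, 0.2249]
tcp_rot: [1.147, 2.924, 0.0]
wrist_force: [-0.4, 0.6, -0.6]
width: 0.997
grip_force: 0.0
```

Emit:
{"api": "jog_arm", "payload": {
  "deltas": [0, 0, 0, 0, 0, 0, 1]
}}

```text
time: 1.1
tool_pos: [0.4659, 0.2757, 0.2248]
tcp_rot: [1.155, 2.92, -0.003]
wrist_force: [-0.2, 0.3, -0.0]
width: 0.995
grip_force: 0.0
```

Run:
```python
from h import *
from workcell import readout
s=readout.read_state(); print(s["time"],s["tool_pos"],s["q"])
go(s,V(.122,40,.2),47.2)
```

```text
1.1 [0.46591754 0.27570286 0.22477718] [ 0.48998134  0.0109883   1.8897995  -0.00268912  1.24073872 -0.32668828]
0 shift [-0.2224 -0.0637  0.0254] turn [-0.04  0.14 -0.36]
180 shift [-0.2224 -0.0637  0.0254] turn [2.2000e-01 7.0000e-02 1.7964e+02]
```

Emit:
{"api": "jog_arm", "payload": {
  "deltas": [-0.045, -0.013, 0.005, 0, 0, 0, 1, -0.09, -0.026, 0.01, 0, 0, 0, 1, -0.134, -0.038, 0.015, 0, 0, 0, 1, -0.178, -0.051, 0.02, 0, 0, 0, 1, -0.222, -0.064, 0.025, 0, 0, 0, 1, -0.222, -0.064, 0.025, 0, 0, 0, 1, -0.222, -0.064, 0.025, 0, 0, 0, 1]
}}

```text
time: 1.8
tool_pos: [0.5828, 0.0829, 0.1992]
tcp_rot: [-1.147, -2.923, -0.0]
wrist_force: [-1.0, 0.9, 0.1]
width: 1.0
grip_force: 0.0
```

Run:
```python
from h import *
from workcell import readout,read_camera
import cv2
c=read_camera("wrist"); cv2.imwrite("pics/w1.png",c["color"])
s=readout.read_state(); print(s["time"],s["tool_pos"],s["q"],[c[k] for k in("fx","cx","cy","origin","attitude")])
go(s,V(.122,40,.098),47.2)
```

```text
1.85 [0.58248745 0.08372391 0.19941052] [ 9.99267951e-02  1.19649315e-01  1.82205235e+00  8.99209802e-04
  1.20093874e+00 -7.24744733e-01] [297.3186396354542, 253.91914877484353, 194.83429926780812, array([0.5299753 , 0.13174924, 0.34929993]), array([2.63171961, 1.14707862, 0.16830674])]
0 shift [-0.0062 -0.0035  0.1014] turn [-0.01 -0.08  0.03]
180 shift [-0.0062 -0.0035  0.1014] turn [ 1.2000e-01 -2.0000e-02 -1.7997e+02]
```

View pics/w1.png

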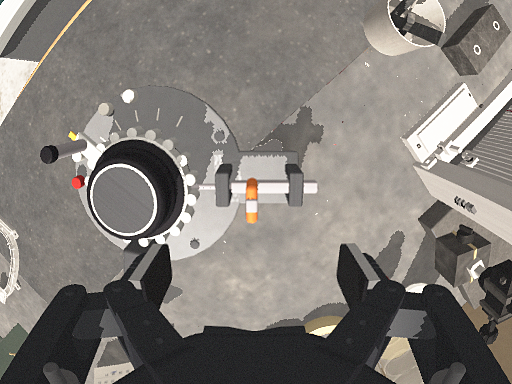

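```bash
cat >> h.py <<'E'
def fray(c,u,v):
    d=np.array([u-c["cx"],v-c["cy"]]); r=np.linalg.norm(d); th=r/c["fx"]; k=np.sin(th)/r
    return R.from_rotvec(c["attitude"]).apply([d[0]*k,d[1]*k,np.cos(th)])
def fz(c,u,v,z):
    d=fray(c,u,v); return c["origin"]+d*(z-c["origin"][2])/d[2]
E
python3 - <<'E'
from h import *
from workcell import read_camera
c=read_camera("wrist")
print("barrel",fz(c,123,200,.1),"exp",V(0,0,.1)); print("tab ends",fz(c,252,181,.115),fz(c,252,222,.115),"exp",V(.122,40,.115)); print("red",fz(c,78,183,.028),"exp",V(.102,220,.028))
E
```

```text
barrel [ 0.50426171 -0.01197109  0.1       ] exp [ 0.5017 -0.0125  0.1   ]
tab ends [0.5714221  0.09184448 0.115     ] [0.59764131 0.06746514 0.115     ] exp [0.58459754 0.07700976 0.115     ]
red [ 0.43749918 -0.08522659  0.028     ] exp [ 0.43239222 -0.08733603  0.028     ]
```

Emit:
{"api": "jog_arm", "payload": {
  "deltas": [-0.004, -0.002, 0.03, 0, 0, 0, 1, -0.004, -0.002, 0.06, 0, 0, 0, 1, -0.004, -0.002, 0.085, 0, 0, 0, 1, -0.004, -0.002, 0.101, 0, 0, 0, 1, -0.004, -0.002, 0.101, 0, 0, 0, 1, -0.004, -0.002, 0.101, 0, 0, 0, -1, -0.004, -0.002, 0.101, 0, 0, 0, -1, -0.004, -0.002, 0.101, 0, 0, 0, -1],
  "squeeze": 40
}}

```text
time: 2.7
tool_pos: [0.5859, 0.0792, 0.1007]
tcp_rot: [1.144, 2.923, 0.002]
wrist_force: [-0.8, -0.4, -0.3]
width: 0.513
grip_force: 0.0
```

Emit:
{"api": "jog_arm", "payload": {
  "deltas": [0, 0, 0, 0, 0, 0, -1, 0, 0, 0, 0, 0, 0, -1, 0, 0, 0, 0, 0, 0, -1, 0, 0, 0, 0, 0, 0, -1, 0, 0, 0, 0, 0, 0, -1]
}}

```text
time: 3.2
tool_pos: [0.5849, 0.0788, 0.0996]
tcp_rot: [1.145, 2.925, 0.0]
wrist_force: [0.0, 0.1, 4.4]
width: 0.103
grip_force: 40.9
```

Run:
```python
from h import *
from workcell import readout
s=readout.read_state(); print(s["time"],s["tool_pos"],s["wrist_force"],s["width"],s["grip_force"])
go(s,V(.122+.022,40,s["tool_pos"][2]),47.2)
```

```text
3.2 [0.58493178 0.07877698 0.09955409] [0.03489122 0.10797231 4.39655657] 0.10280163526629635 40.932049602270126
0 shift [-0.001   0.0205  0.    ] turn [0.03 0.04 0.05]
180 shift [-0.001   0.0205  0.    ] turn [-6.0000e-02  5.0000e-02 -1.7995e+02]
```

Emit:
{"api": "jog_arm", "payload": {
  "deltas": [0, 0.004, 0, 0, 0, 0, -1, 0, 0.008, 0, 0, 0, 0, -1, 0, 0.012, 0, 0, 0, 0, -1, 0, 0.016, 0, 0, 0, 0, -1, 0, 0.02, 0, 0, 0, 0, -1, 0, 0.02, 0, 0, 0, 0, -1, 0, 0.02, 0, 0, 0, 0, -1, 0, 0.02, 0, 0, 0, 0, -1]
}}

```text
time: 4.0
tool_pos: [0.5989, 0.0938, 0.0996]
tcp_rot: [1.145, 2.924, 0.002]
wrist_force: [0.3, 0.2, 6.0]
width: 0.103
grip_force: 40.9
```

Emit:
{"api": "jog_arm", "payload": {
  "deltas": [0, 0, 0, 0, 0, 0, 0.2, 0, 0, 0, 0, 0, 0, 0.2, 0, 0, -0.01, 0, 0, 0, 0.2, 0, 0, -0.04, 0, 0, 0, 0.2, 0, 0, -0.08, 0, 0, 0, 0.2, 0, 0, -0.1, 0, 0, 0, 0.2, 0, 0, -0.1, 0, 0, 0, 0.2, 0, 0, -0.1, 0, 0, 0, 0.2]
}}

```text
time: 4.8
tool_pos: [0.5981, 0.0935, 0.1992]
tcp_rot: [1.145, 2.925, 0.001]
wrist_force: [-0.2, 0.6, 0.0]
width: 0.6
grip_force: 0.0
```

Run:
```python
from h import *
from workcell import readout,read_camera
import cv2
c=read_camera("wrist"); im=c["color"]; cv2.imwrite("pics/w2.png",im)
s=readout.read_state(); print(s["time"],s["tool_pos"],s["width"],s["q"])
hsv=cv2.cvtColor(im,cv2.COLOR_BGR2HSV); m=cv2.inRange(hsv,(5,150,120),(18,255,255)); n,_,st,ce=cv2.connectedComponentsWithStats(m)
for i in range(1,n):
    if st[i,4]>30: print(st[i],ce[i],fz(c,*ce[i],.115))
print(V(.142,40,.115))
go(s,V(.080,180,.2),117)
```

```text
4.85 [0.59726075 0.09341217 0.19776869] 0.6061588414494459 [ 1.13956327e-01  1.51345407e-01  1.78931304e+00 -2.46002832e-05
  1.20260122e+00 -7.10667269e-01]
[250 174  11  20 180] [254.91666667 183.48333333] [0.59034945 0.10195651 0.115     ]
[256 208   5  10  40] [257.95  212.225] [0.61034389 0.08694653 0.115     ]
[0.5981873  0.09168349 0.115     ]
0 shift [ 0.0498 -0.2039 -0.0019] turn [-3.000e-02 -1.000e-01 -6.975e+01]
180 shift [ 0.0498 -0.2039 -0.0019] turn [-1.1000e-01  3.0000e-02  1.1025e+02]
```

Emit:
{"api": "jog_arm", "payload": {
  "deltas": [0.006, -0.026, 0, 0, 0, -8.5, 0.2, 0.012, -0.051, 0, 0, 0, -17, 0.2, 0.018, -0.076, 0, 0, 0, -25.5, 0.2, 0.025, -0.102, 0, 0, 0, -34, 0.2, 0.031, -0.128, 0, 0, 0, -42.5, 0.2, 0.037, -0.153, 0, 0, 0, -51, 0.2, 0.044, -0.178, 0, 0, 0, -59.5, 0.2, 0.05, -0.204, 0, 0, 0, -68, 0.2]
}}

```text
time: 5.65
tool_pos: [0.4204, -0.0226, 0.1964]
tcp_rot: [0.696, -3.059, -0.002]
wrist_force: [0.6, -1.9, 0.9]
width: 0.602
grip_force: 0.0
```

Emit:
{"api": "jog_arm", "payload": {
  "deltas": [0, 0, 0, 0, 0, -1, 0.2, 0, 0, 0, 0, 0, -1, 0.2, 0, 0, 0, 0, 0, -1, 0.2]
}}

```text
time: 5.95
tool_pos: [0.423, -0.022, 0.1981]
tcp_rot: [0.711, -3.059, -0.001]
wrist_force: [-0.3, -0.8, 0.8]
width: 0.596
grip_force: 0.0
```

Run:
```python
from h import *
from workcell import readout,read_camera
import cv2
c=read_camera("wrist"); im=c["color"]; cv2.imwrite("pics/w3.png",im)
s=readout.read_state(); print(s["time"],s["tool_pos"],s["width"],s["q"])
go(s,V(.080,180,.105),117)
```

```text
6.0 [ 0.42326707 -0.02196337  0.19828338] 0.5993087458932258 [-1.10809339e-01 -2.09086600e-01  2.13874589e+00  2.33171721e-04
  1.21268321e+00 -2.13892499e+00]
0 shift [ 0.001  -0.0001  0.0933] turn [ 0.03 -0.03 -0.8 ]
180 shift [ 0.001  -0.0001  0.0933] turn [-5.000e-02 -5.000e-02  1.792e+02]
```

View pics/w3.png

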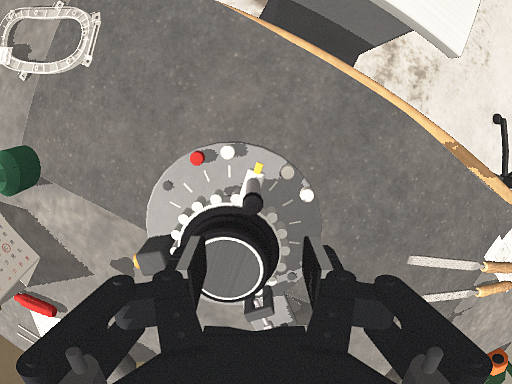

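Emit:
{"api": "jog_arm", "payload": {
  "deltas": [0.001, 0, 0.03, 0, 0, 0, 0.2, 0.001, 0, 0.06, 0, 0, 0, 0.2, 0.001, 0, 0.093, 0, 0, 0, 0.2, 0.001, 0, 0.093, 0, 0, 0, -1, 0.001, 0, 0.093, 0, 0, 0, -1, 0.001, 0, 0.093, 0, 0, 0, -1, 0.001, 0, 0.093, 0, 0, 0, -1, 0.001, 0, 0.093, 0, 0, 0, -1],
  "squeeze": 30
}}

```text
time: 6.8
tool_pos: [0.423, -0.0228, 0.1068]
tcp_rot: [-0.713, 3.057, -0.001]
wrist_force: [2.0, 0.1, -4.0]
width: 0.176
grip_force: 29.6
```

Run:
```python
from h import *
from workcell import readout
s=readout.read_state(); print(s["time"],s["tool_pos"],V(.08,180,.105),s["wrist_force"],s["width"],s["grip_force"])
T=R.from_rotvec(s["tcp_rot"])
for a in range(180,222,5): print(a,T.inv().apply(V(.08,a,0)-V(.08,180,0)).round(4))
```

```text
6.8 [ 0.42304384 -0.02276306  0.10676305] [ 0.42233019 -0.0225216   0.105     ] [ 2.01723156  0.11236049 -4.01830691] 0.17627874042670133 29.619580507278442
180 [0. 0. 0.]
185 [ 0.002  -0.0067  0.    ]
190 [ 0.0034 -0.0135  0.    ]
195 [ 0.0042 -0.0205  0.    ]
200 [ 0.0044 -0.0274  0.    ]
205 [ 0.0039 -0.0344  0.    ]
210 [ 0.0029 -0.0413  0.    ]
215 [ 0.0013 -0.0481  0.0001]
220 [-0.0009 -0.0547  0.0001]
```

Emit:
{"api": "jog_arm", "payload": {
  "deltas": [0.002, -0.0067, 0, 0, 0, 0, -1, 0.0034, -0.0135, 0, 0, 0, 0, -1, 0.0042, -0.0205, 0, 0, 0, 0, -1, 0.0044, -0.0274, 0, 0, 0, 0, -1, 0.0044, -0.0274, 0, 0, 0, 0, -1, 0.0044, -0.0274, 0, 0, 0, 0, -1]
}}

```text
time: 7.4
tool_pos: [0.4299, -0.0504, 0.1066]
tcp_rot: [0.713, -3.058, 0.002]
wrist_force: [-3.8, -2.2, 3.5]
width: 0.176
grip_force: 30.4
```

Emit:
{"api": "jog_arm", "payload": {
  "deltas": [-0.0005, -0.007, 0, 0, 0, 0, -1, -0.0015, -0.0139, 0, 0, 0, 0, -1, -0.0031, -0.0207, 0, 0, 0, 0, -1, -0.0053, -0.0273, 0, 0, 0, 0, -1, -0.0053, -0.0273, 0, 0, 0, 0, -1, -0.0053, -0.0273, 0, 0, 0, 0, -1]
}}

```text
time: 8.0
tool_pos: [0.4471, -0.0723, 0.1064]
tcp_rot: [0.713, -3.059, 0.002]
wrist_force: [-4.1, -4.7, 5.2]
width: 0.18
grip_force: 30.6
```

Run:
```python
from h import *
from workcell import readout
s=readout.read_state(); print(s["time"],s["tool_pos"],V(.08,220,.105),s["wrist_force"],s["width"],s["grip_force"],s["q"][5])
```

```text
8.0 [ 0.4471116  -0.07229751  0.10640989] [ 0.44734096 -0.07119493  0.105     ] [-4.05536303 -4.68413193  5.18330271] 0.17952348527531767 30.568617582321167 -2.24233292905572
```

Release, rise, and look from the side and from above.

Emit:
{"api": "jog_arm", "payload": {
  "deltas": [0, 0, 0, 0, 0, 0, 0.0, 0, 0, 0, 0, 0, 0, 0.2, 0, 0, 0, 0, 0, 0, 0.2, 0, 0, -0.04, 0, 0, 0, 0.2, 0, 0, -0.08, 0, 0, 0, 0.2, 0, 0, -0.093, 0, 0, 0, 0.2, 0, 0, -0.093, 0, 0, 0, 0.2]
}}

```text
time: 8.7
tool_pos: [0.4493, -0.0717, 0.2016]
tcp_rot: [-0.712, 3.054, -0.004]
wrist_force: [-0.6, -0.4, -0.9]
width: 0.602
grip_force: 0.0
```

Run:
```python
from h import *
from workcell import readout,read_camera
import cv2
c=read_camera("wrist"); im=c["color"]; cv2.imwrite("pics/w4.png",cv2.resize(im[60:300,100:400],None,fx=2,fy=2))
s=readout.read_state(); print(s["time"],s["tool_pos"],s["width"],s["q"])
go(s,V(.143,40,.2),47.2)
```

```text
8.75 [ 0.44772308 -0.07142984  0.19941124] 0.6004645784984559 [-2.13277591e-01 -1.49240064e-01  2.08709264e+00  1.68343507e-04
  1.20135801e+00 -2.24243431e+00]
0 shift [-0.208   0.0801 -0.0003] turn [-0.    0.15 69.06]
180 shift [-0.208   0.0801 -0.0003] turn [  -0.16   -0.   -110.94]
```

View pics/w4.png

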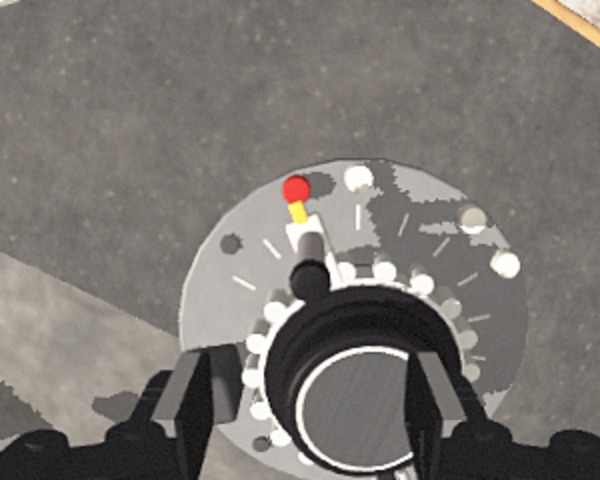

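Emit:
{"api": "jog_arm", "payload": {
  "deltas": [-0.026, 0.01, 0, 0, 0, 8.5, 0.2, -0.052, 0.02, 0, 0, 0, 17, 0.2, -0.078, 0.03, 0, 0, 0, 25.5, 0.2, -0.104, 0.04, 0, 0, 0, 34, 0.2, -0.13, 0.05, 0, 0, 0, 42.5, 0.2, -0.156, 0.06, 0, 0, 0, 51, 0.2, -0.182, 0.07, 0, 0, 0, 59.5, 0.2, -0.208, 0.08, 0, 0, 0, 68, 0.2]
}}

```text
time: 9.55
tool_pos: [0.5971, 0.0932, 0.1953]
tcp_rot: [-1.127, -2.928, 0.004]
wrist_force: [0.4, -1.0, -0.5]
width: 0.594
grip_force: 0.0
```

Emit:
{"api": "jog_arm", "payload": {
  "deltas": [0, 0, 0, 0, 0, 1, 0.2, 0, 0, 0, 0, 0, 1, 0.2, 0, 0, 0, 0, 0, 1, 0.2]
}}

```text
time: 9.85
tool_pos: [0.5966, 0.0917, 0.1969]
tcp_rot: [-1.142, -2.924, 0.003]
wrist_force: [-1.1, -0.4, 0.4]
width: 0.598
grip_force: 0.0
```

Run:
```python
from h import *
from workcell import readout
s=readout.read_state(); print(s["time"],s["tool_pos"],s["width"])
go(s,np.array([.5989,.0938,.1]),47.2)
```

```text
9.85 [0.59662834 0.09174522 0.19690264] 0.5978182019174489
0 shift [-0.0005  0.0033  0.0969] turn [-0.16 -0.12  0.13]
180 shift [-0.0005  0.0033  0.0969] turn [   0.18   -0.25 -179.87]
```

Emit:
{"api": "jog_arm", "payload": {
  "deltas": [0, 0.002, 0.03, 0, 0, 0, 0.2, 0, 0.002, 0.06, 0, 0, 0, 0.2, 0, 0.002, 0.096, 0, 0, 0, 0.2, 0, 0.002, 0.096, 0, 0, 0, -1, 0, 0.002, 0.096, 0, 0, 0, -1, 0, 0.002, 0.096, 0, 0, 0, -1, 0, 0.002, 0.096, 0, 0, 0, -1, 0, 0.002, 0.096, 0, 0, 0, -1],
  "squeeze": 40
}}

```text
time: 10.65
tool_pos: [0.6006, 0.0936, 0.1049]
tcp_rot: [1.144, 2.923, 0.001]
wrist_force: [-1.6, -1.3, 1.5]
width: 0.093
grip_force: 39.6
```

Run:
```python
from h import *
from workcell import readout
s=readout.read_state(); print(s["time"],s["tool_pos"],s["width"],s["grip_force"],s["wrist_force"])
go(s,np.array([.5849,.0788,s["tool_pos"][2]]),47.2)
```

```text
10.65 [0.60063961 0.09355188 0.10485348] 0.09306752010200935 39.551036059856415 [-1.59225421 -1.30034824  1.45629805]
0 shift [ 0.0015 -0.0215 -0.    ] turn [0.1  0.13 0.06]
180 shift [ 0.0015 -0.0215 -0.    ] turn [-2.0000e-01  1.6000e-01 -1.7994e+02]
```

Emit:
{"api": "jog_arm", "payload": {
  "deltas": [0, -0.004, 0, 0, 0, 0, -1, 0, -0.008, 0, 0, 0, 0, -1, 0, -0.012, 0, 0, 0, 0, -1, 0, -0.016, 0, 0, 0, 0, -1, 0, -0.02, 0, 0, 0, 0, -1, 0, -0.0215, 0, 0, 0, 0, -1, 0, -0.0215, 0, 0, 0, 0, -1, 0, -0.0215, 0, 0, 0, 0, -1]
}}

```text
time: 11.45
tool_pos: [0.5863, 0.078, 0.1048]
tcp_rot: [1.144, 2.922, 0.003]
wrist_force: [0.5, 0.9, 7.2]
width: 0.093
grip_force: 40.1
```

Emit:
{"api": "jog_arm", "payload": {
  "deltas": [0, -0.001, 0, 0, 0, 0, -1, 0, -0.002, 0, 0, 0, 0, -1, 0, -0.002, 0, 0, 0, 0, -1]
}}

```text
time: 11.75
tool_pos: [0.5856, 0.0772, 0.1048]
tcp_rot: [1.144, 2.922, 0.005]
wrist_force: [2.2, 3.6, 6.4]
width: 0.095
grip_force: 39.9
```

Emit:
{"api": "jog_arm", "payload": {
  "deltas": [0, -0.001, 0, 0, 0, 0, -1, 0, -0.002, 0, 0, 0, 0, -1, 0, -0.002, 0, 0, 0, 0, -1]
}}

```text
time: 12.05
tool_pos: [0.5855, 0.0771, 0.1049]
tcp_rot: [1.144, 2.92, 0.01]
wrist_force: [5.9, 6.4, 3.2]
width: 0.092
grip_force: 39.6
```

At the stop (force 9 N, no more travel). Release and rise.

Emit:
{"api": "jog_arm", "payload": {
  "deltas": [0, 0.001, 0, 0, 0, 0, -0.6, 0, 0.002, 0, 0, 0, 0, 0.2, 0, 0.002, 0, 0, 0, 0, 0.2, 0, 0.002, -0.04, 0, 0, 0, 0.2, 0, 0.002, -0.08, 0, 0, 0, 0.2, 0, 0.002, -0.12, 0, 0, 0, 0.2, 0, 0.002, -0.12, 0, 0, 0, 0.2, 0, 0.002, -0.12, 0, 0, 0, 0.2]
}}

```text
time: 12.85
tool_pos: [0.584, 0.0763, 0.224]
tcp_rot: [1.145, 2.923, 0.001]
wrist_force: [-0.2, 1.2, -0.9]
width: 0.602
grip_force: 0.0
```

Run:
```python
from h import *
from workcell import readout,read_camera
import cv2
c=read_camera("wrist"); cv2.imwrite("pics/w5.png",c["color"])
s=readout.read_state(); print(s["time"],s["tool_pos"],s["wrist_force"])
m=cv2.inRange(cv2.cvtColor(c["color"],cv2.COLOR_BGR2HSV),(5,150,120),(18,255,255)); n,_,st,ce=cv2.connectedComponentsWithStats(m)
for i in range(1,n):
    if st[i,4]>30: print(ce[i],fz(c,*ce[i],.115))
print(V(.122,40,.115))
```

```text
12.9 [0.58288721 0.07622288 0.22210606] [-0.18537952 -0.37912184  0.48049555]
[255.5060241  175.96385542] [0.57646819 0.08552495 0.115     ]
[255.73134328 201.3880597 ] [0.59416089 0.06947089 0.115     ]
[0.58459754 0.07700976 0.115     ]
```

View pics/w5.png

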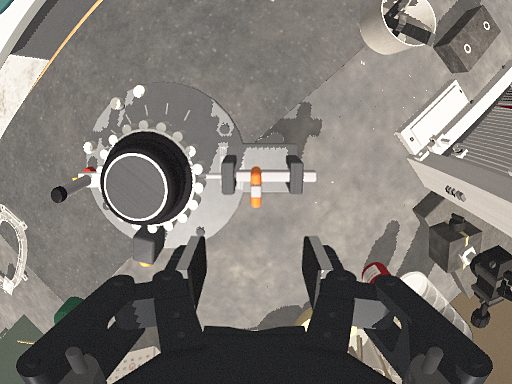

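The tab at (255,188) is back at its home position, within about 1 mm. The arm and yellow pointer at (75,180) lie over the red stud at (90,170), and the gripper is clear.

```bash
python3 -c "
from workcell import finish_job
print(finish_job())"
```

```text
the job is handed in; nothing more can be done
None
```

I drew the bolt out about 20 mm, turned the ring two clicks to +0.698 rad over the red stud, pushed the bolt back to its stop and handed the job in at about 13 s; I saw no contact with the can or cup, but the hand-in gave no verdict.

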